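# Snap the cap onto the sample jar and keep it pressed home

### The job

Take the steel dust cover off the amber jar in the sprung capping nest and stand it upright in the shallow steel tray. Then put the black snap cap squarely on the jar's neck and press straight down until it clicks past the snap bumps and sits fully home; do not let up after the click, but finish still pressing on the cap, hard enough that the sprung nest stays pushed down at least half of its travel. Leave the filled jar and the white beaker where they stand.

Things in the scene. Friction and masses are not known exactly. Their poses are not given: they have to be found in the camera images.
- nest (a joint): white plastic nest that carries the amber jar on a spring inside the round aluminium base. Joint value in m: 0 = up, grows as it is pushed straight down, hard stop at 0.008. It begins to sink at about 2.5 N of downward push and then takes 2 N per mm (about 10.5 N at half travel, 18.5 N at the stop)
- jar: open amber jar clamped in the nest (cannot be taken out): body 64 mm in diameter, 60 mm tall; on it a neck 28 mm in diameter, 30 mm tall, its top 4 mm tapered. Origin: centre of its underside, 30 mm above the bench with the nest up; z up. The aluminium base round it is 120 mm in diameter and 29 mm tall, the nest's rim 76 mm in diameter, 46 mm above the bench
- neck_top (a point): centre of the top of the jar's neck, 90 mm above the jar's underside (120 mm above the bench with the nest up); moves with the jar. Four smooth, sprung, rounded snap bumps stand 3.5 mm out of the neck, 10 mm below its top
- cap: black snap cap, right way up on the bench, about 30 g. Skirt 42 mm in diameter, 18 mm tall, open below, with an inner lip (31 mm opening, 3 mm thick) at its lower edge; 4 mm top disc; on it a round grip boss 18 mm in diameter, 26 mm tall; 48 mm in all. Origin: centre of its open underside, z up along the boss
- boss_top (a point): centre of the top of the cap's boss, 48 mm above its underside. Laid on the neck, the cap hangs on the bumps, its underside 84 mm above the jar's underside; pressed with about 8 to 14 N the lip passes the bumps and the force drops (click; the bumps then draw the cap down); fully home the disc rests on the neck, the cap's underside 72 mm above the jar's, 12 mm lower than before
- cover: stainless dust cover standing loosely over the neck on the jar's shoulder, about 70 g: upside-down cup 47 mm in diameter, 39 mm tall, open below (42 mm inside), with a round knob 16 mm in diameter, 24 mm tall on top; 63 mm in all. Origin: centre of its open underside, z up. It must rise more than 32 mm to clear the neck
- tray: shallow square stainless tray fixed to the bench, 130 x 130 mm, rim 15 mm tall, walls and floor 3 mm. Origin: centre of its underside; its x and y axes run along its sides
- filled_jar: bystander: closed amber jar, 60 mm in diameter, 95 mm tall, origin at the centre of its underside
- beaker: bystander: white cup-shaped beaker, rim 62 mm in diameter, 75 mm tall, origin at the centre of its underside
Things that resemble listed ones, but are neither listed nor needed, are in the scene too. Several things look just like the tray: the one meant starts farthest from the robot's base.

How it is judged:
By the outcome, as a careful person would: the job done as asked, in the order asked, and still so for the second after the job is handed in, while the arm keeps its last pose, push and grip.
It also fails if it takes over 67 s, if anything falls off the work surface, if the arm or the gripper's body presses on something with over 40 N, if the wrist force passes 120 N, or if a joint passes its speed limit or range.

### The arm

A 6-joint arm with a two-finger parallel gripper is mounted at the origin on the work surface. World frame = base frame: x ahead of the robot, y to its left, z up, the work surface at z = 0. Lengths are in m, angles in rad, forces in N, time in s.
With the tool pointing down it reaches from about 0.3 to 0.775 m from the base axis. Payload 14.6 kg.
Tool frame: the origin (TCP) lies at the very end of the fingers, on their centre line; the grasp point (between the pads) lies 19 mm behind it; y points along the fingers, z is the direction in which the jaws open and shut, and the axes are right-handed (so a half turn about y gives the same grasp; the last joint's range is limited). The gripper opens to 94 mm and grips with 3 to 60 N. Pads are 16 mm wide; open, the fingers measure 119 mm over their backs; the gripper's body (75 mm by 177 mm) begins 78 mm behind the grasp point.
Start: joints at [-1.192, 0.3, 1.521, -0, 1.321, -0.067], TCP at [0.237, -0.496, 0.205] pointing down, gripper open.
Joint ranges: [-3.03, 3.03], [-0.79, 2.21], [0.23, 2.52], [-1.04, 4.18], [0, 3.07], [-2.55, 2.55]. Speed limits (rad/s): [2.22, 2.22, 2.57, 3.14, 3.14, 3.14].

### API

Orientations are given as [roll, pitch, yaw] about the fixed x, y, z axes, in that order (R = Rz(yaw) Ry(pitch) Rx(roll)).
In Python, from station import get_obs, camera, hand_in, masks_of gives the robot as it stands.
- The arm moves only by the shell command python3 -m jog 'ROWS' [FORCE]. ROWS is text: rows parted by semicolons, each of 7 numbers parted by spaces: the shift along the world's x, y, z in mm, then the turn, a rotation vector about the world's x, y, z in degrees, then the closure, from 0 (fully open) to 1 (shut). A call has 1 to 10 rows; each row is the pose to reach, as a shift and turn from the pose measured when the call began; what a row does not reach only later rows make up. A row lasts 1/12 s, in which the tool goes at most 41.7 mm and 7.16 degrees, less where a joint would pass 70% of its speed; a pose out of reach is approached as far as the arm can. A call with a gripper value outside its range is refused whole. The fingers move at their own pace and stop on an object; FORCE is the grip in N (left out, the last holds). Time passes only in rows, so rows that repeat a pose let the fingers close. It gives the time, the measured TCP pose, the force and the opening at its end, in the units of the state.
- get_obs(): the state, without advancing time (a new reading comes with each control period).
- camera(name): name is "scene" or "top" or "wrist"; returns a dict with "img" (480x640x3 uint8, red, green, blue), "range_z" (480x640 float32, m along the optical axis (not along the pixel's ray), 0 where there is no reading), "fx", "fy", "cx", "cy" (pixels), "rvec" (rotation vector, rad) and "tvec" (3), from world to camera coordinates, as OpenCV has them. Camera axes: x right, y down, z forward; pixel columns grow to the right and rows downward; lengths in m; the calibration is good to about 2 mm. The wrist camera is an equidistant fisheye: a pixel r from the principal point sees the ray r / f radians off the axis. A picture is of the moment at which its call begins.
- hand_in(): hands the job in, once; it reports no verdict.
Trained networks look in the newest picture that a camera, given by its name, has taken for a name from the list of things; names that differ only in an ending like _2 or _b are one class to them, and where a whole thing is asked for, a point or a joint stands for the part that bears it (a point fixed in the world has none). Each returns a list of dicts, best first, with "conf" (0 to 1); they miss things now and then, are a little off and sometimes report something else, mostly with a low value. They report only what shows in the picture. A call takes as long as a camera call. They do not tell look-alikes from the thing itself.
- masks_of(thing, camera): "mask" (480x640 bool, what is visible of it) and "extent" ([left, top, right, bottom] in pixels, round what is visible of it).
The state is a dict: "time_s": time; "qpos": joint angles; "joint_vel": joint speeds; "tau": joint torques, N m; "ee_pos": TCP position; "eef_rot": TCP orientation; "force": force on the tool from outside, world axes, zero at the start; "moment": the same for the moment, N m; "grip_width": finger opening in m.
Only numpy, scipy, OpenCV 4.12 (cv2) and the standard library are available. Lean on these libraries where they do the work, as an engineer would, in place of code of your own. Each camera call takes 0.05 s, during which the arm holds its last target.

## Working session

There is one attempt and no reset: what is moved stays moved. The work goes in short steps, Python scripts to look and compute and a shell command to move; the robot and the scene stay as the last step left them, time stands still between calls to the robot, and variables do not carry over. Pictures are saved under pics/ and viewed, and the job is handed in when it is done.

```bash
ls; mkdir -p pics
python3 - <<'E'
from station import *
import cv2
o=get_obs(); print({k:o[k] for k in('time_s','ee_pos','eef_rot','force','grip_width')})
for n in('scene','top'):
    c=camera(n); cv2.imwrite(f'pics/{n}0.png',c['img'][...,::-1])
    print(n,c['fx'],c['cx'],c['cy'],c['rvec'],c['tvec'])
E
```

```text
pics
{'time_s': 0.0, 'ee_pos': array([ 0.23705149, -0.49601077,  0.20489432]), 'eef_rot': array([-1.57192810e+00,  9.36824594e-05, -2.69580524e+00]), 'force': array([ 0.47363272,  0.35204148, -0.01182447]), 'grip_width': 0.09427722934360039}
scene 610.8368784206767 314.53951328375507 235.86283655573754 [ 1.07948843  2.23047263 -1.14509724] [ 0.27078279 -0.14065731  1.40981055]
top 533.5151772796488 324.57196554881745 234.2579580861117 [ 2.15343316 -2.18838763  0.04229753] [0.05335985 0.46831404 1.02902778]
```

View pics/scene0.png

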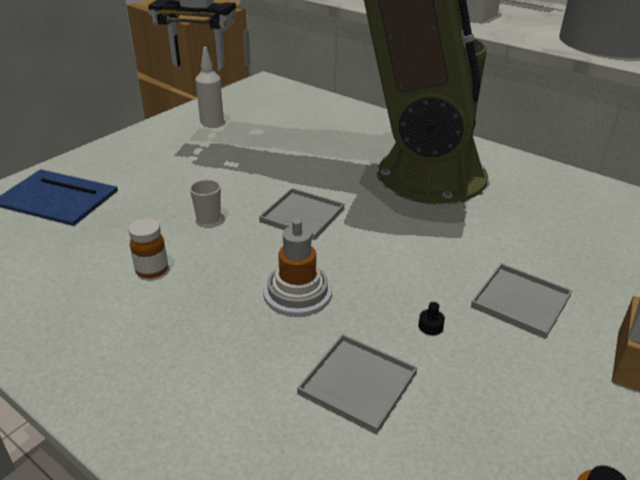

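View pics/top0.png

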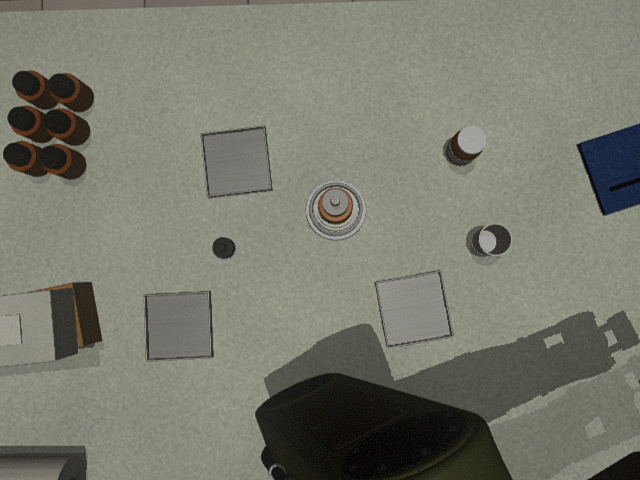

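The scene shows the nest with the covered jar (top view 335,205), the cap (224,247), the filled jar (468,143) and the beaker (493,240). There are three trays, at top-view (237,161), (180,325) and (413,308). Next I'll measure their positions.

```bash
cat > h.py <<'E'
import numpy as np, cv2
from station import *
def RT(c): 
    R=cv2.Rodrigues(np.array(c['rvec'],float))[0]; return R,np.array(c['tvec'],float).reshape(3)
def pts(c,mask):
    v,u=np.nonzero(mask&(c['range_z']>0)); z=c['range_z'][v,u]
    P=np.c_[(u-c['cx'])/c['fx']*z,(v-c['cy'])/c['fy']*z,z]; R,t=RT(c)
    return (P-t)@R
def ray(c,u,v,h):
    R,t=RT(c); d=R.T@np.array([(u-c['cx'])/c['fx'],(v-c['cy'])/c['fy'],1]); o=-R.T@t
    return o+d*(h-o[2])/d[2]
E
python3 - <<'E'
from h import *
np.set_printoptions(precision=4,suppress=True)
for n in('top','scene'):
    c=camera(n)
    for th in('tray','cover','cap','jar','nest','filled_jar','beaker'):
        for m in masks_of(th,n):
            if m['conf']<.3: continue
            P=pts(c,m['mask'])
            if len(P)<10: continue
            zt=np.percentile(P[:,2],98); T=P[P[:,2]>zt-.004]
            mm=lambda Q:(Q[:,:2].min(0)+Q[:,:2].max(0))/2
            print(n,th,round(m['conf'],2),np.array(m['extent']).astype(int),'med',np.median(P,0),'bb',mm(P),'ztop',zt,'topc',T.mean(0)[:2],mm(T),len(T), 'r',np.hypot(*np.median(P,0)[:2]))
    if n=='top':
        cv2.imwrite('pics/tray_crop.png',cv2.resize(c['img'][110:350,120:470,::-1],None,fx=2.2,fy=2.2,interpolation=cv2.INTER_CUBIC))
E
```

```text
top tray 0.93 [374 270 452 347] med [ 0.3202 -0.1261  0.0028] bb [ 0.3224 -0.1251] ztop 0.015736251809748438 topc [ 0.3206 -0.1274] [ 0.3214 -0.1249] 393 r 0.344176353428236
top tray 0.85 [145 291 211 359] med [0.2932 0.3394 0.0039] bb [0.2936 0.3378] ztop 0.01656705539004302 topc [0.2956 0.3358] [0.2936 0.3373] 346 r 0.44852947826440176
top cover 0.9 [324 186 349 217] med [0.5157 0.023  0.1291] bb [0.521  0.0224] ztop 0.15395666335816754 topc [0.5182 0.0235] [0.5182 0.023 ] 62 r 0.516243507451383
top cap 0.84 [210 237 236 260] med [0.4457 0.2426 0.0226] bb [0.4471 0.2466] ztop 0.05033368891664833 topc [0.4458 0.2463] [0.446  0.2469] 59 r 0.5074484939689743
top jar 0.88 [320 189 352 224] med [0.5006 0.0296 0.0891] bb [0.5214 0.0239] ztop 0.12646910516768725 topc [0.5321 0.0398] [0.5315 0.0389] 9 r 0.5014359974339276
top nest 0.67 [313 186 357 232] med [0.5023 0.0224 0.0467] bb [0.5193 0.0235] ztop 0.09304908152191947 topc [0.5113 0.024 ] [0.5183 0.0237] 221 r 0.5027605187808405
top filled_jar 0.94 [449 125 485 168] med [ 0.6241 -0.2191  0.0922] bb [ 0.6371 -0.2241] ztop 0.09768819328
[... 743 characters left out ...]
628395213
scene cap 0.9 [417 299 443 335] med [0.4519 0.2484 0.0221] bb [0.4309 0.2401] ztop 0.04938285335293385 topc [0.4452 0.2452] [0.4443 0.2452] 75 r 0.5156812737941883
scene jar 0.96 [277 246 317 286] med [0.5378 0.0402 0.0746] bb [ 0.4724 -0.0166] ztop 0.09222361473879705 topc [0.5275 0.0316] [0.5186 0.023 ] 261 r 0.5393408915841573
scene filled_jar 0.67 [131 216 167 277] med [ 0.642  -0.2104  0.0628] bb [ 0.5908 -0.2765] ztop 0.09711928146957288 topc [ 0.6315 -0.2271] [ 0.6322 -0.2281] 442 r 0.6756337431677015
scene beaker 0.78 [190 176 223 224] med [ 0.4573 -0.2587  0.0532] bb [ 0.4481 -0.2705] ztop 0.07652087394547068 topc [ 0.4486 -0.2692] [ 0.4481 -0.2692] 142 r 0.525377964566163
```

View pics/tray_crop.png

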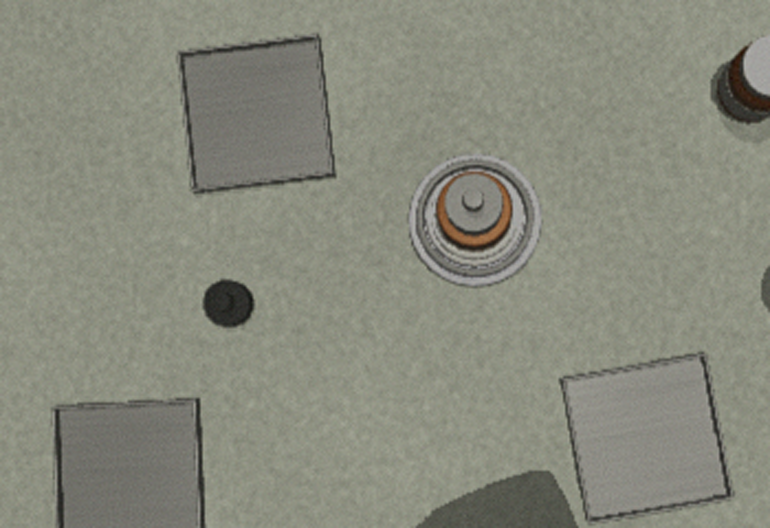

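The three trays, by top-view pixel:

| Tray pixel | Position (x, y) | Distance from base |
|---|---|---|
| (237,161) | (0.619, 0.220) | 0.656 m |
| (180,325) | (0.293, 0.337) | 0.447 m |
| (413,308) | (0.321, -0.125) | 0.344 m |

The first is the farthest, so it is the one meant. The enlarged crop confirms that it is a square, empty tray. The cover's top measures 0.1535 m against 0.153 expected, and the cap's top 0.049 against 0.048. Next I'll check the bottle near the gripper and start moving.

```bash
python3 - <<'E'
from h import *
np.set_printoptions(precision=3,suppress=True)
c=camera('scene'); m=np.zeros((480,640),bool); m[50:125,198:222]=1
P=pts(c,m); P=P[P[:,2]>.02]; print(P.min(0),P.max(0),np.median(P,0))
E
python3 -m jog '0 0 40 0 0 0 0;30 40 60 0 0 0 0;50 80 60 0 0 0 0;70 118 60 0 0 0 0;90 155 60 0 0 0 0;110 190 60 0 0 0 0'
```

```text
[ 0.093 -0.623  0.02 ] [ 0.227 -0.435  0.254] [ 0.135 -0.581  0.101]
time_s: 1.45
ee_pos: [0.3403, -0.3173, 0.2657]
eef_rot: [-1.57, 0.0, -2.696]
force: [1.3, -1.0, 0.0]
grip_width: 0.0943
```

```bash
python3 -m jog '18 34 0 0 0 0 0;36 68 0 0 0 0 0.3;54 102 0 0 0 0 0.4;72 136 0 0 0 0 0.5;90 170 0 0 0 0 0.5;108 204 0 0 0 0 0.5;126 238 0 0 0 0 0.5;144 272 0 0 0 0 0.5;162 306 0 0 0 0 0.5;177 340 0 0 0 0 0.5'; python3 -m jog '0 0 0 0 0 0 0.5'
python3 - <<'E'
from h import *
c=camera('wrist'); cv2.imwrite('pics/w1.png',c['img'][...,::-1]); print(get_obs()['ee_pos'])
E
```

```text
time_s: 2.28
ee_pos: [0.518, 0.0248, 0.2658]
eef_rot: [-1.57, 0.001, -2.696]
force: [0.1, -1.5, 0.1]
grip_width: 0.0472
time_s: 2.37
ee_pos: [0.5193, 0.0293, 0.2652]
eef_rot: [-1.571, 0.0, -2.692]
force: [-1.3, -0.5, -0.8]
grip_width: 0.0469
[0.51856971 0.027353   0.265227  ]
```

View pics/w1.png

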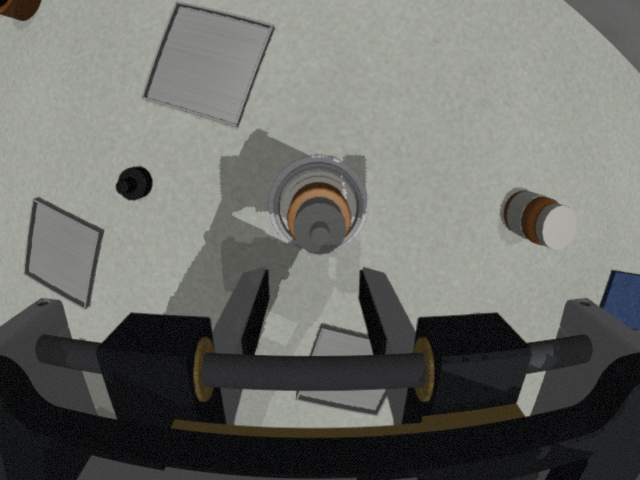

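The wrist view shows the cover's knob at (320,232), centred between the fingers. I'll descend from here.

```bash
python3 -m jog '0 -4 -30 0 0 0 0.5;0 -4 -60 0 0 0 0.5;0 -4 -85 0 0 0 0.5;0 -4 -100 0 0 0 0.5;0 -4 -100 0 0 0 0.5'
python3 - <<'E'
from h import *
c=camera('scene'); cv2.imwrite('pics/s2.png',cv2.resize(c['img'][130:330,200:400,::-1],None,fx=3,fy=3)); print(get_obs()['ee_pos'])
E
```

```text
time_s: 2.83
ee_pos: [0.5169, 0.0224, 0.1623]
eef_rot: [-1.573, -0.005, -2.693]
force: [0.1, -0.3, -0.6]
grip_width: 0.0464
[0.5178136  0.02247805 0.16448221]
```

View pics/s2.png

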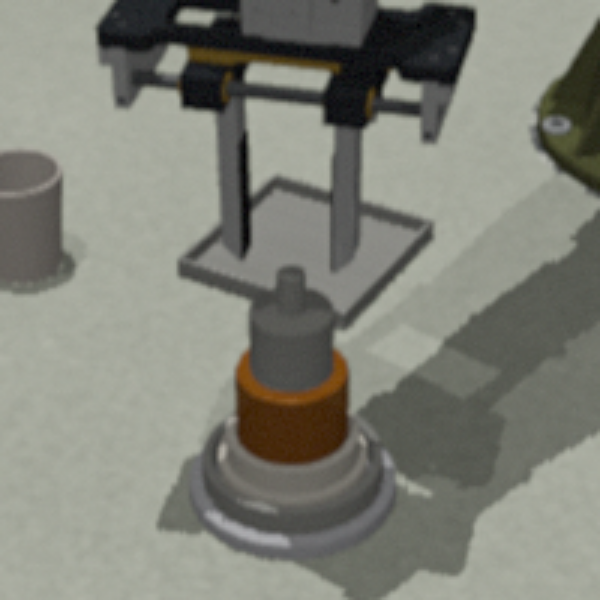

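The fingers straddle the knob at (290,285). Now lower and grip.

```bash
python3 -m jog '0 1 -16 0 0 0 0.5;0 1 -31 0 0 0 0.5;0 1 -31 0 0 0 0.5;0 1 -31 0 0 0 0.7;0 1 -31 0 0 0 1;0 1 -31 0 0 0 1;0 1 -31 0 0 0 1;0 1 -31 0 0 0 1;0 1 -31 0 0 0 1' 25
```

```text
time_s: 3.63
ee_pos: [0.518, 0.0235, 0.134]
eef_rot: [-1.571, -0.001, -2.693]
force: [-0.1, -1.1, 1.1]
grip_width: 0.0152
```

```bash
python3 -m jog '0 0 8 0 0 0 1;0 0 25 0 0 0 1;0 0 45 0 0 0 1;0 0 65 0 0 0 1;0 0 75 0 0 0 1;0 0 75 0 0 0 1'
python3 - <<'E'
from h import *
c=camera('scene'); cv2.imwrite('pics/s3.png',cv2.resize(c['img'][130:330,200:400,::-1],None,fx=3,fy=3)); print(get_obs()['ee_pos'],get_obs()['grip_width'])
E
```

```text
time_s: 4.13
ee_pos: [0.5188, 0.0234, 0.2114]
eef_rot: [-1.569, 0.002, -2.693]
force: [0.1, 0.6, -0.7]
grip_width: 0.0151
[0.5182785  0.02346021 0.20955991] 0.015106893602892179
```

View pics/s3.png

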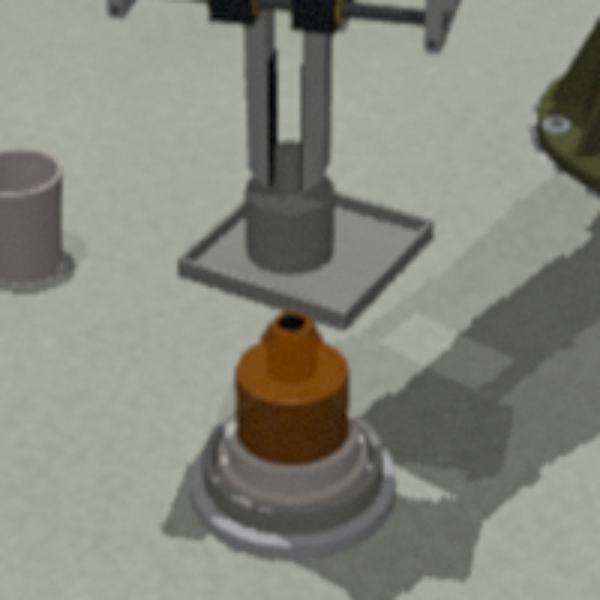

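The cover is off at about (290,215) and hangs upright, with the neck bare below it. Next, carry it to the tray.

```bash
python3 -m jog '10 20 0 0 0 0 1;26 50 0 0 0 0 1;42 82 0 0 0 0 1;58 114 0 0 0 0 1;74 146 0 0 0 0 1;88 174 0 0 0 0 1;96 190 0 0 0 0 1;100 197 0 0 0 0 1;100 197 0 0 0 0 1;100 197 -20 0 0 0 1'; python3 -m jog '0 0 -30 0 0 0 1;0 0 -65 0 0 0 1;0 0 -100 0 0 0 1;0 0 -125 0 0 0 1;0 0 -125 0 0 0 1'
python3 - <<'E'
from h import *
c=camera('scene'); cv2.imwrite('pics/s4.png',cv2.resize(c['img'][250:450,250:450,::-1],None,fx=3,fy=3)); print(get_obs()['ee_pos'],get_obs()['grip_width'])
E
```

```text
time_s: 5.02
ee_pos: [0.6192, 0.2202, 0.192]
eef_rot: [-1.57, 0.004, -2.693]
force: [0.2, -0.2, -0.7]
grip_width: 0.0156
time_s: 5.43
ee_pos: [0.6161, 0.2178, 0.0611]
eef_rot: [-1.571, -0.005, -2.694]
force: [-1.2, -0.6, -2.1]
grip_width: 0.015
[0.61767012 0.21851354 0.06477939] 0.015446766887832097
```

View pics/s4.png

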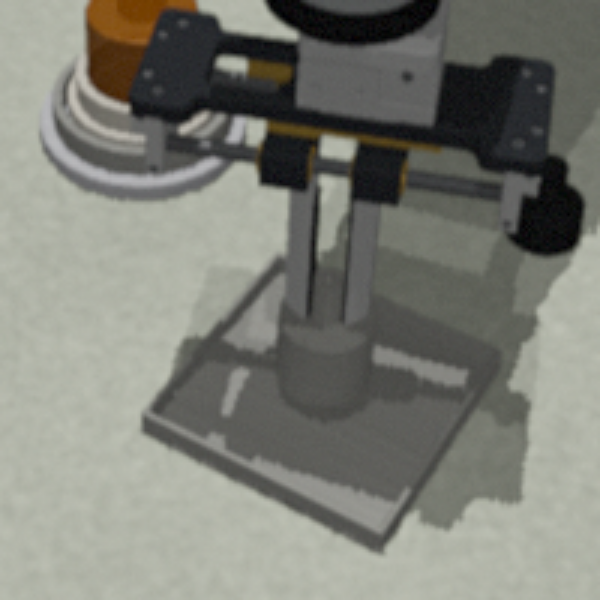

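The cover hangs over the middle of the tray, near (325,400). Setting it down.

```bash
python3 -m jog '0 0 -6 0 0 0 1;0 0 -11 0 0 0 1;0 0 -14 0 0 0 1;0 0 -16 0 0 0 1;0 0 -16 0 0 0 1;0 0 -16 0 0 0 1'
```

```text
time_s: 5.98
ee_pos: [0.6178, 0.2186, 0.0492]
eef_rot: [-1.57, -0.0, -2.694]
force: [0.3, -0.4, -0.2]
grip_width: 0.0151
```

```bash
python3 -m jog '0 0 -2 0 0 0 1;0 0 -3 0 0 0 1;0 0 -3 0 0 0 1;0 0 -3 0 0 0 1'
```

```text
time_s: 6.32
ee_pos: [0.6183, 0.2186, 0.047]
eef_rot: [-1.57, 0.001, -2.694]
force: [-0.9, -1.4, 6.4]
grip_width: 0.0152
```

Contact: 6 N at the expected height. Open and retreat.

```bash
python3 -m jog '0 0 0 0 0 0 0.9;0 0 0 0 0 0 0.8;0 0 0 0 0 0 0.6;0 0 0 0 0 0 0.5;0 0 0 0 0 0 0.5;0 0 10 0 0 0 0.5;0 0 30 0 0 0 0.5;0 0 60 0 0 0 0.5;0 0 95 0 0 0 0.5;0 0 125 0 0 0 0.5'
python3 - <<'E'
from h import *
c=camera('scene'); cv2.imwrite('pics/s5.png',cv2.resize(c['img'][210:460,230:480,::-1],None,fx=2.4,fy=2.4)); print(get_obs()['ee_pos'],get_obs()['grip_width'])
m=masks_of('cap','scene')[0]; P=pts(c,m['mask']); T=P[P[:,2]>.045]; print(m['conf'],T.mean(0))
E
```

```text
time_s: 7.15
ee_pos: [0.6183, 0.2187, 0.175]
eef_rot: [-1.57, 0.002, -2.694]
force: [0.3, -0.3, 0.4]
grip_width: 0.0469
[0.62021937 0.21923545 0.18172106] 0.04699609008509662
0.77 [0.44511159 0.24489322 0.04823707]
```

View pics/s5.png

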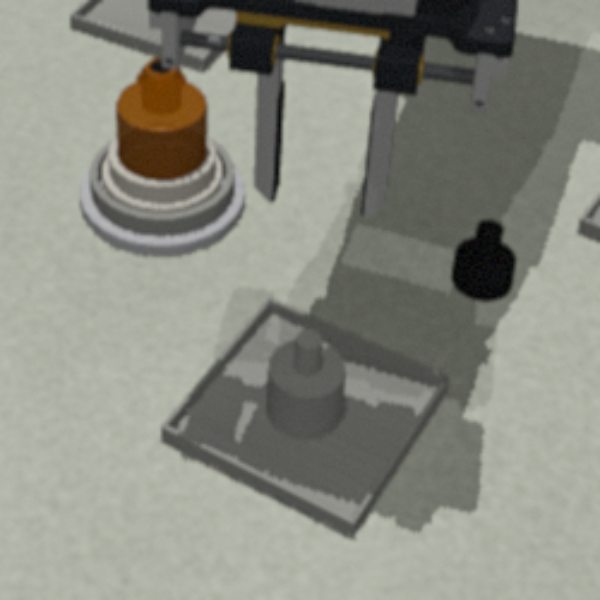

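The cover stands upright in the tray, near (305,400). On to the cap at (490,265).

```bash
python3 -m jog '-30 5 0 0 0 0 0.5;-65 10 0 0 0 0 0.5;-100 15 0 0 0 0 0.5;-135 20 0 0 0 0 0.5;-160 24 0 0 0 0 0.5;-175 26 0 0 0 0 0.5;-175 26 -30 0 0 0 0.5;-175 26 -65 0 0 0 0.5;-175 26 -90 0 0 0 0.5;-175 26 -90 0 0 0 0.5'
python3 - <<'E'
from h import *
c=camera('scene'); cv2.imwrite('pics/s6.png',cv2.resize(c['img'][210:370,350:510,::-1],None,fx=3.5,fy=3.5)); print(get_obs()['ee_pos'],get_obs()['grip_width'])
c=camera('wrist'); cv2.imwrite('pics/w6.png',c['img'][...,::-1])
E
```

```text
time_s: 8.08
ee_pos: [0.4427, 0.2441, 0.0845]
eef_rot: [-1.568, 0.003, -2.694]
force: [-0.0, 0.2, -0.4]
grip_width: 0.0469
[0.44398738 0.2446935  0.08732215] 0.046593123036805344
```

View pics/s6.png

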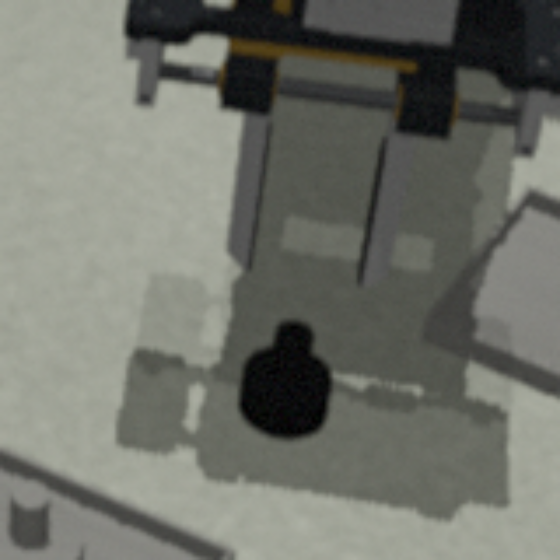

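View pics/w6.png

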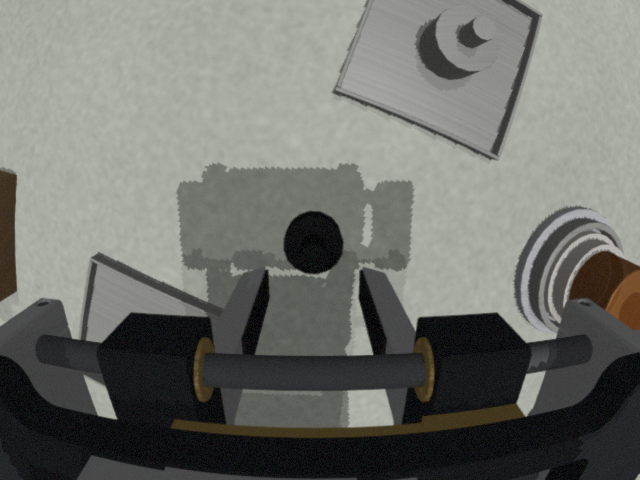

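The boss, at (313,243) in the wrist view, lies between the fingers. Descend and grip.

```bash
python3 -m jog '1 1 -20 0 0 0 0.5;1 1 -40 0 0 0 0.5;1 1 -55 0 0 0 0.5;1 1 -60 0 0 0 0.5;1 1 -60 0 0 0 0.5'; python3 -m jog '0 0 0 0 0 0 0.5'
```

```text
time_s: 8.6
ee_pos: [0.4465, 0.2463, 0.0299]
eef_rot: [-1.568, 0.01, -2.694]
force: [0.2, -0.3, -0.5]
grip_width: 0.0467
time_s: 8.68
ee_pos: [0.4473, 0.2467, 0.0314]
eef_rot: [-1.568, 0.012, -2.694]
force: [-0.2, -0.2, 0.5]
grip_width: 0.0471
```

```bash
python3 -m jog '-1 -1 0 -0.2 0.7 0 0.5;-1 -1 -4 -0.2 0.7 0 0.5;-1 -1 -7 -0.2 0.7 0 0.5;-1 -1 -7 -0.2 0.7 0 0.5;-1 -1 -7 -0.2 0.7 0 0.5;-1 -1 -7 -0.2 0.7 0 0.5'
```

```text
time_s: 9.18
ee_pos: [0.4463, 0.2456, 0.0244]
eef_rot: [-1.57, -0.001, -2.694]
force: [0.0, 0.6, -0.0]
grip_width: 0.0471
```

```bash
python3 -m jog '0 0 0 0 0 0 0.7;0 0 0 0 0 0 1;0 0 0 0 0 0 1;0 0 0 0 0 0 1;0 0 0 0 0 0 1;0 0 0 0 0 0 1' 20; python3 -m jog '0 0 0 0 0 0 1;0 0 0 0 0 0 1' 50;python3 -m jog '0 0 10 0 0 0 1;0 0 40 0 0 0 1;0 0 75 0 0 0 1;0 0 110 0 0 0 1;0 0 140 0 0 0 1;0 0 150 0 0 0 1;0 0 150 0 0 0 1'
```

```text
time_s: 9.68
ee_pos: [0.4463, 0.2457, 0.0245]
eef_rot: [-1.57, -0.001, -2.694]
force: [-0.0, -0.5, 0.4]
grip_width: 0.0173
time_s: 9.85
ee_pos: [0.4463, 0.2457, 0.0245]
eef_rot: [-1.57, -0.001, -2.694]
force: [-0.0, -0.1, 0.1]
grip_width: 0.0171
time_s: 10.43
ee_pos: [0.4471, 0.2461, 0.1775]
eef_rot: [-1.57, 0.004, -2.694]
force: [0.9, -0.3, -0.4]
grip_width: 0.0168
```

Run:
```python
from h import *
np.set_printoptions(precision=4,suppress=True)
for n in('top','scene'):
    c=camera(n)
    box=(slice(150,250),slice(280,390)) if n=='top' else (slice(210,320),slice(250,345))
    cv2.imwrite(f'pics/{n}7.png',cv2.resize(c['img'][box][...,::-1],None,fx=5,fy=5,interpolation=cv2.INTER_CUBIC))
    m=np.zeros((480,640),bool); m[box]=1
    P=pts(c,m); P=P[np.hypot(P[:,0]-.518,P[:,1]-.0235)<.05]
    for lo,hi in((.117,.124),(.086,.0935),(.043,.05)):
        T=P[(P[:,2]>lo)&(P[:,2]<hi)]; print(n,lo,len(T),T.mean(0),(T.min(0)+T.max(0))[:2]/2,np.ptp(T,0)[:2])
    # cap held: sides
    for k in masks_of('cap',n)[:2]:
        Q=pts(c,k['mask']); print(k['conf'],k['extent'],Q.min(0),Q.max(0),(np.percentile(Q,1,0)+np.percentile(Q,99,0))/2)
print(get_obs()['ee_pos'])
```

```text
top 0.117 153 [0.5183 0.0236 0.1199] [0.5184 0.0234] [0.0268 0.025 ]
top 0.086 671 [0.517  0.0235 0.0898] [0.5177 0.0238] [0.0627 0.0625]
top 0.043 217 [0.5036 0.0235 0.0459] [0.516  0.0234] [0.071  0.0746]
0.73 [473.7, 219.5, 509.9, 254.1] [ 0.4216 -0.2981 -0.0028] [ 0.4805 -0.2372  0.0794] [ 0.4512 -0.2677  0.0384]
scene 0.117 136 [0.5186 0.0241 0.1202] [0.5193 0.0228] [0.0283 0.0276]
scene 0.086 511 [0.5239 0.0283 0.0902] [0.5184 0.0228] [0.0643 0.0625]
scene 0.043 326 [0.5327 0.0348 0.0465] [0.5192 0.0223] [0.0715 0.0756]
0.66 [188.2, 179.8, 220.4, 224.3] [ 0.4169 -0.3314 -0.002 ] [ 0.4807 -0.2382  0.0787] [ 0.4493 -0.2696  0.0396]
[0.4456 0.2453 0.1727]
```

View pics/top7.png

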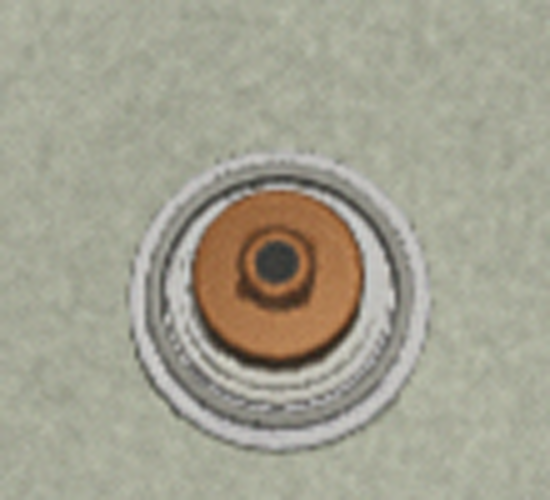

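View pics/scene7.png

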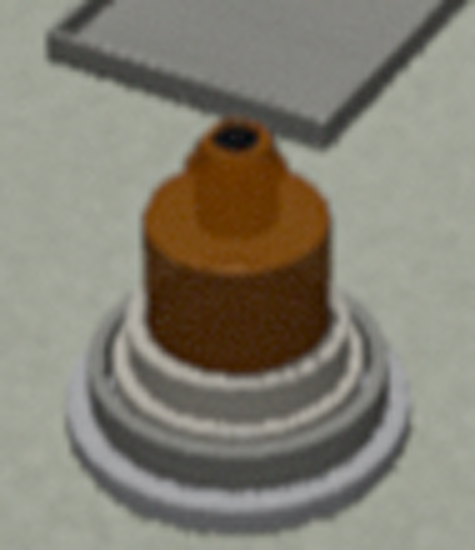

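Both views show the bare neck, centred at about (275,262) in the top crop and (237,135) in the scene crop. They give neck_top as (0.5184, 0.0235, 0.120). Carry the cap to above it.

```bash
python3 -m jog '5 -15 6 0 0 0 1;15 -45 12 0 0 0 1;26 -78 12 0 0 0 1;38 -114 12 0 0 0 1;50 -150 12 0 0 0 1;60 -180 12 0 0 0 1;68 -206 12 0 0 0 1;73 -221 12 0 0 0 1;73 -221 12 0 0 0 1;73 -221 12 0 0 0 1';python3 -m jog '0 0 0 0 0 0 1;0 0 0 0 0 0 1';  python3 - <<'E'
from h import *
np.set_printoptions(precision=4,suppress=True)
o=get_obs(); print(o['ee_pos'],o['eef_rot'])
c=camera('scene'); box=(slice(170,330),slice(220,380))
cv2.imwrite('pics/s8.png',cv2.resize(c['img'][box][...,::-1],None,fx=3.7,fy=3.7,interpolation=cv2.INTER_CUBIC))
for k in masks_of('cap','scene')[:2]:
    Q=pts(c,k['mask']); print(k['conf'],k['extent'],np.percentile(Q,2,0),np.percentile(Q,98,0))
c=camera('wrist'); cv2.imwrite('pics/w8.png',c['img'][...,::-1])
E
```

```text
time_s: 11.47
ee_pos: [0.5181, 0.024, 0.1834]
eef_rot: [-1.572, -0.006, -2.696]
force: [-0.3, -0.0, -0.5]
grip_width: 0.0171
time_s: 11.63
ee_pos: [0.5176, 0.025, 0.1827]
eef_rot: [-1.572, -0.007, -2.695]
force: [0.8, -0.1, -0.9]
grip_width: 0.0172
[0.5176 0.025  0.1827] [-1.5723 -0.0071 -2.6946]
0.83 [283.7, 189.9, 310.4, 226.0] [0.5109 0.0129 0.1608] [0.5367 0.0446 0.2074]
```

View pics/s8.png

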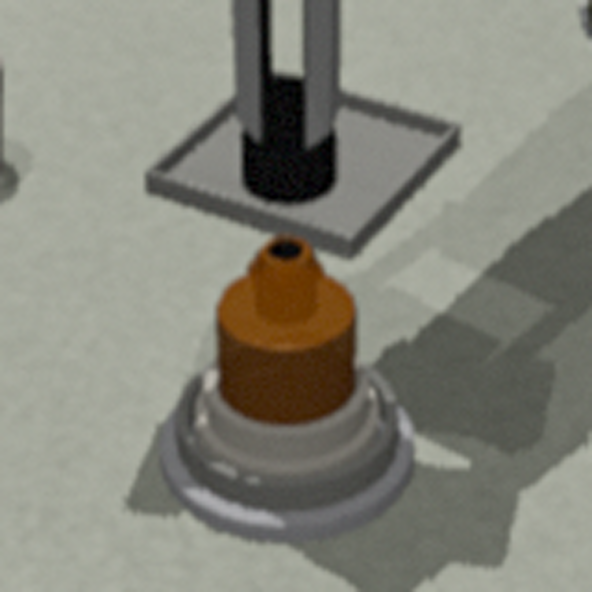

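View pics/w8.png

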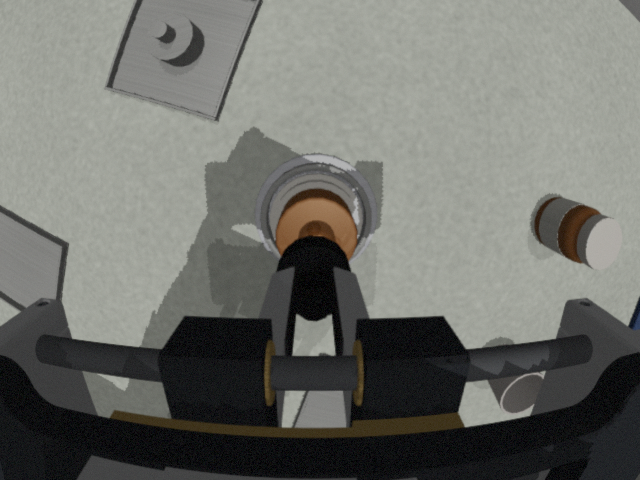

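```bash
python3 -m jog '1 -1 0 0.1 -0.4 0 1;1 -1 0 0.1 -0.4 0 1;1 -1 0 0.1 -0.4 0 1;1 -1 0 0.1 -0.4 0 1;1 -1 0 0.1 -0.4 0 1';  cat > fit.py <<'E'
from h import *
from scipy.optimize import least_squares
np.set_printoptions(precision=4,suppress=True)
def fit(P,r,x0=(.518,.0235)):
    f=least_squares(lambda p:np.hypot(P[:,0]-p[0],P[:,1]-p[1])-r,x0,loss='soft_l1',f_scale=.001); return f.x
def run():
    o=get_obs(); e=o['ee_pos']; print('tcp',e,o['eef_rot'])
    c=camera('scene'); m=np.zeros((480,640),bool); m[150:330,240:360]=1
    g=cv2.cvtColor(c['img'],cv2.COLOR_RGB2GRAY); cap=masks_of('cap','scene')
    cm=cap[0]['mask']&(g<40) if cap else g<25
    cm=cv2.erode(cm.astype(np.uint8),np.ones((3,3)))>0
    P=pts(c,cm&m); S=P[(P[:,2]>e[2]-.0225)&(P[:,2]<e[2]-.005)]
    print('cap',len(S),fit(S,.021),'resid',np.std(np.hypot(*(S[:,:2]-fit(S,.021)).T)))
    A=pts(c,m); A=A[np.hypot(A[:,0]-.518,A[:,1]-.0235)<.04]
    B=A[(A[:,2]>.052)&(A[:,2]<.086)]; print('body',len(B),fit(B,.032))
    N=A[(A[:,2]>.093)&(A[:,2]<.106)&(np.hypot(A[:,0]-.518,A[:,1]-.0235)<.02)]; print('neck',len(N),fit(N,.014))
E
python3 -c "
from fit import *
run();run()"
```

```text
time_s: 12.2
ee_pos: [0.519, 0.0238, 0.1833]
eef_rot: [-1.57, 0.001, -2.695]
force: [-0.2, -0.1, -0.7]
grip_width: 0.0172
tcp [0.519  0.0238 0.1833] [-1.5703  0.0009 -2.6946]
cap 167 [0.5162 0.0222] resid 0.0013079475767844226
body 603 [0.5155 0.0214]
neck 103 [0.5159 0.0215]
tcp [0.519  0.0238 0.1833] [-1.5703  0.001  -2.6946]
cap 171 [0.5162 0.0219] resid 0.0012605263687002586
body 599 [0.5155 0.0213]
neck 105 [0.5159 0.0217]
```

With the same camera and method, cap and neck agree within about 0.5 mm, against a tolerance of 1.5 mm. Lower slowly.

```bash
python3 -m jog '0 0 -10 0 0 0 1;0 0 -20 0 0 0 1;0 0 -30 0 0 0 1;0 0 -34 0 0 0 1;0 0 -34 0 0 0 1;0 0 -34 0 0 0 1'; python3 -m jog '0 0 -2 0 0 0 1;0 0 -4 0 0 0 1;0 0 -6 0 0 0 1;0 0 -6 0 0 0 1'
```

```text
time_s: 12.9
ee_pos: [0.5189, 0.0238, 0.149]
eef_rot: [-1.571, 0.0, -2.695]
force: [0.4, 0.0, -0.1]
grip_width: 0.017
time_s: 13.23
ee_pos: [0.5188, 0.0238, 0.1427]
eef_rot: [-1.571, 0.0, -2.695]
force: [0.3, -0.3, -0.4]
grip_width: 0.0167
```

Run:
```python
from h import *
o=get_obs(); print(o['ee_pos'],o['eef_rot'],o['force'])
c=camera('scene'); box=(slice(170,330),slice(220,380))
cv2.imwrite('pics/s9.png',cv2.resize(c['img'][box][...,::-1],None,fx=3.7,fy=3.7,interpolation=cv2.INTER_CUBIC))
```

```text
[0.51879072 0.02377767 0.14270424] [-1.57073650e+00  1.40809733e-04 -2.69465289e+00] [ 0.27503593 -0.29873238 -0.40472303]
```

View pics/s9.png

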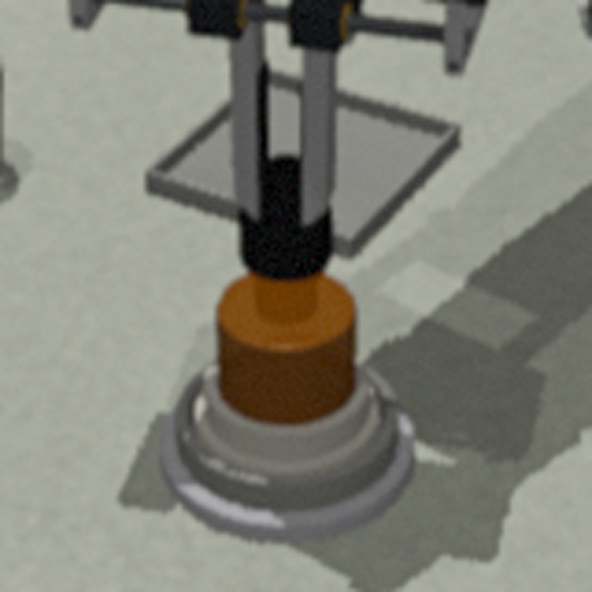

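The cap is over the neck at (287,255) and centred, with no contact force. Raise the grip to 60 N and press gradually.

```bash
python3 -m jog '0 0 -1.5 0 0 0 1;0 0 -3 0 0 0 1;0 0 -5 0 0 0 1;0 0 -5 0 0 0 1;0 0 -5 0 0 0 1' 60; python3 -m jog '0 0 -1 0 0 0 1;0 0 -2 0 0 0 1;0 0 -2 0 0 0 1';python3 -m jog '0 0 -1 0 0 0 1;0 0 -2 0 0 0 1;0 0 -2 0 0 0 1'
```

```text
time_s: 13.7
ee_pos: [0.5188, 0.0237, 0.1379]
eef_rot: [-1.571, 0.0, -2.695]
force: [-0.3, -1.0, 1.3]
grip_width: 0.0169
time_s: 13.95
ee_pos: [0.5188, 0.0236, 0.136]
eef_rot: [-1.57, 0.0, -2.695]
force: [-1.8, -2.1, 5.3]
grip_width: 0.017
time_s: 14.2
ee_pos: [0.519, 0.0236, 0.1342]
eef_rot: [-1.57, 0.001, -2.695]
force: [-2.1, -1.1, 6.6]
grip_width: 0.0169
```

```bash
python3 -m jog '-0.5 -0.4 -1 0 0 0 1;-0.5 -0.4 -2 0 0 0 1;-0.5 -0.4 -2 0 0 0 1'; python3 -m jog '0 0 -1 0 0 0 1;0 0 -2 0 0 0 1;0 0 -2 0 0 0 1'
```

```text
time_s: 14.45
ee_pos: [0.5189, 0.0232, 0.1328]
eef_rot: [-1.57, 0.002, -2.695]
force: [-1.9, -0.4, 8.4]
grip_width: 0.017
time_s: 14.7
ee_pos: [0.5187, 0.0233, 0.1305]
eef_rot: [-1.57, 0.001, -2.695]
force: [0.2, -0.3, -5.8]
grip_width: 0.0168
```

Click: the force fell from 8.4 to -5.8 N as the bumps drew the cap down. Keep pressing.

```bash
python3 -m jog '0 0 -2 0 0 0 1;0 0 -4 0 0 0 1;0 0 -5 0 0 0 1;0 0 -5 0 0 0 1'; python3 -m jog '0 0 -2 0 0 0 1;0 0 -3 0 0 0 1;0 0 -3 0 0 0 1'
```

```text
time_s: 15.03
ee_pos: [0.5186, 0.0234, 0.1254]
eef_rot: [-1.57, 0.001, -2.695]
force: [-3.6, 0.8, 4.7]
grip_width: 0.0171
time_s: 15.28
ee_pos: [0.5187, 0.0234, 0.1229]
eef_rot: [-1.57, 0.002, -2.695]
force: [-4.3, -0.2, 9.5]
grip_width: 0.0167
```

```bash
python3 -m jog '-0.7 0 -1.5 0 0 0 1;-0.7 0 -3 0 0 0 1;-0.7 0 -3 0 0 0 1;-0.7 0 -3 0 0 0 1'
python3 - <<'E'
from h import *
np.set_printoptions(precision=4,suppress=True)
o=get_obs(); print(o['ee_pos'],o['eef_rot'],o['force'])
c=camera('scene'); box=(slice(170,330),slice(220,380))
cv2.imwrite('pics/s10.png',cv2.resize(c['img'][box][...,::-1],None,fx=3.7,fy=3.7,interpolation=cv2.INTER_CUBIC))
m=np.zeros((480,640),bool); m[box]=1
P=pts(c,m); P=P[np.hypot(P[:,0]-.518,P[:,1]-.0235)<.032]
h,e=np.histogram(P[:,2],np.arange(.03,.1,.0015)); 
for a,b in zip(e,h): print(round(a,4),b,end='; ')
m=masks_of('cap','scene')[0]; Q=pts(c,m['mask']); print(m['conf'],np.percentile(Q[:,2],[1,3,97,99]))
E
```

```text
time_s: 15.62
ee_pos: [0.5187, 0.0234, 0.1212]
eef_rot: [-1.569, 0.004, -2.695]
force: [-3.1, 0.0, 12.5]
grip_width: 0.0165
[0.5187 0.0234 0.1212] [-1.5691  0.0037 -2.6946] [-3.0976  0.0331 12.5338]
0.03 1; 0.0315 0; 0.033 0; 0.0345 0; 0.036 0; 0.0375 1; 0.039 18; 0.0405 40; 0.042 26; 0.0435 27; 0.045 21; 0.0465 28; 0.048 24; 0.0495 23; 0.051 29; 0.0525 24; 0.054 28; 0.0555 23; 0.057 31; 0.0585 21; 0.06 19; 0.0615 32; 0.063 23; 0.0645 31; 0.066 24; 0.0675 26; 0.069 22; 0.0705 32; 0.072 22; 0.0735 31; 0.075 25; 0.0765 27; 0.078 25; 0.0795 25; 0.081 30; 0.0825 84; 0.084 170; 0.0855 148; 0.087 34; 0.0885 14; 0.09 7; 0.0915 3; 0.093 0; 0.0945 0; 0.096 5; 0.0975 13; 0.89 [0.0978 0.0994 0.1455 0.1461]
```

View pics/s10.png

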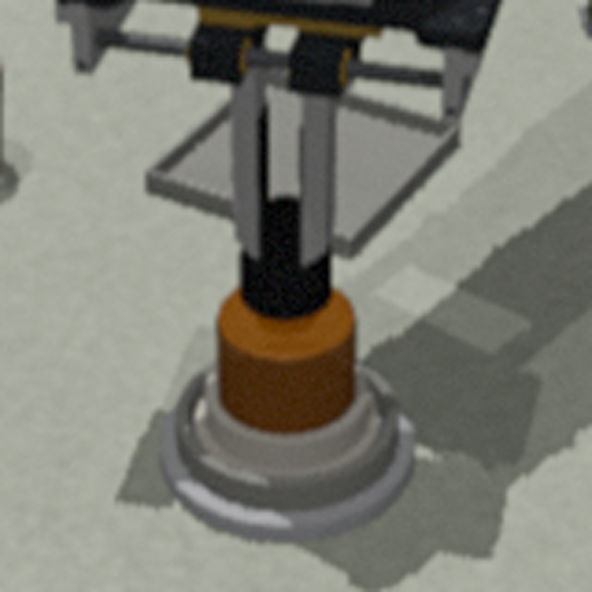

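The cap is home: its underside at about 0.097 is 12 mm above the shoulder at about 0.085. The shoulder is 5 mm low, so the nest is past half travel. Push a little more for margin.

```bash
python3 -m jog '0 0 -1 0.1 0.2 0 1;0 0 -2 0.1 0.2 0 1;0 0 -2 0.1 0.2 0 1;0 0 -2 0.1 0.2 0 1;0 0 -2 0.1 0.2 0 1'
python3 - <<'E'
from h import *
np.set_printoptions(precision=4,suppress=True)
for i in range(4):
    c=camera('scene');o=get_obs(); print(o['time_s'],o['ee_pos'],o['eef_rot'],o['force'],o['grip_width'])
box=(slice(170,330),slice(220,380))
m=np.zeros((480,640),bool); m[box]=1
P=pts(c,m); d=np.hypot(P[:,0]-.518,P[:,1]-.0235); T=P[(d<.031)&(d>.024)&(P[:,2]>.075)&(P[:,2]<.095)]
h,e=np.histogram(T[:,2],np.arange(.075,.095,.001)); print(h)
m=masks_of('cap','scene')[0]; Q=pts(c,m['mask']); print(m['conf'],np.percentile(Q[:,2],[1,3,97,99]))
cv2.imwrite('pics/s11.png',c['img'][...,::-1])
for t in('filled_jar','beaker','cover'):
    for k in masks_of(t,'scene')[:1]:
        Q=pts(c,k['mask']); z=np.percentile(Q[:,2],98); T=Q[Q[:,2]>z-.004]; print(t,k['conf'],T.mean(0))
E
```

```text
time_s: 16.13
ee_pos: [0.5188, 0.0234, 0.1204]
eef_rot: [-1.572, 0.002, -2.695]
force: [-6.3, -0.7, 13.9]
grip_width: 0.0172
16.1833 [0.5188 0.0234 0.1204] [-1.5717  0.002  -2.6945] [-7.598  -0.5052 14.0734] 0.01701853683480772
16.2333 [0.5188 0.0234 0.1203] [-1.5718  0.0019 -2.6946] [-7.9842  0.3827 14.4254] 0.01676361049202149
16.2833 [0.5188 0.0234 0.1203] [-1.5718  0.0019 -2.6945] [-7.7107 -0.1991 14.2018] 0.016998353577591076
16.3333 [0.5188 0.0235 0.1203] [-1.5718  0.0019 -2.6945] [-7.3152 -0.8808 14.6506] 0.016811016429286577
[16 16 16 19  9 23 25 29 45 59 49 15  1  0  0  0  0  0  0  0]
0.58 [0.0878 0.0977 0.1445 0.1454]
filled_jar 0.74 [ 0.6316 -0.227   0.0957]
cover 0.86 [0.6179 0.2179 0.0658]
```

View pics/s11.png

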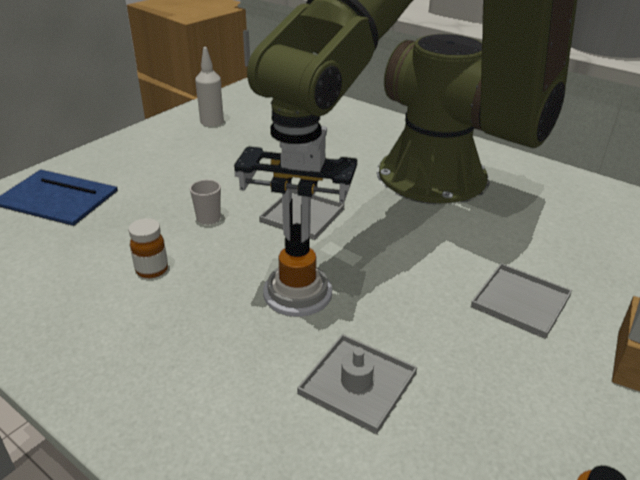

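All pieces are in place. The vertical push is about 14.4 N, so the nest is about 6 mm down. A sideways force of 7 N remains, so I'll ease that off without reducing the push.

```bash
python3 -m jog '-0.6 0 -1.3 0 0 0 1;-0.6 0 -1.3 0 0 0 1;-0.6 0 -1.3 0 0 0 1;-0.6 0 -1.3 0 0 0 1'
python3 - <<'E'
from h import *
np.set_printoptions(precision=4,suppress=True)
for i in range(3):
    c=camera('scene');o=get_obs(); print(o['time_s'],o['ee_pos'],o['eef_rot'],o['force'],o['moment'])
E
```

```text
time_s: 16.87
ee_pos: [0.5188, 0.0234, 0.1204]
eef_rot: [-1.571, 0.004, -2.694]
force: [-5.5, 0.7, 13.2]
grip_width: 0.0166
16.9167 [0.5188 0.0234 0.1204] [-1.5708  0.0036 -2.6945] [-5.9757  0.1182 13.8061] [-0.012   1.0664 -0.0049]
16.9667 [0.5187 0.0234 0.1204] [-1.5709  0.0036 -2.6945] [-5.4409  0.8279 13.8567] [-0.052   1.1267 -0.0168]
17.0167 [0.5188 0.0234 0.1204] [-1.5709  0.0037 -2.6946] [-5.2831 -0.394  14.0328] [-0.0461  1.0341 -0.0078]
```

Stable: about 14 N vertical, and the TCP height matches a nest depth of about 6 mm. The beaker sits at the same pixels as at the start (207,200). Handing in while still pressing.

```bash
python3 -c "
from station import *
print(hand_in()); o=get_obs(); print(o['time_s'],o['force'],o['ee_pos'])"
```

```text
the job is handed in; nothing more can be done
None
the job is handed in; nothing more can be done
```

I finished the task and handed it in at about 17 s, with the arm still gripping the cap and pressing down on it.

- **Cover:** it stands upright in the farthest of the three look-alike trays, 0.656 m from the base, and measures (0.618, 0.218) m, close to the tray's centre.
- **Cap:** it clicked on at just over 8 N, when the force dropped to about -6 N. It then went fully home, with its underside measured about 12 mm above the jar's shoulder, as it should be.
- **Final press:** the vertical push was steady at about 14 N. By force and tool height, the nest is about 6 mm down of its 8 mm travel.
- **Bystanders:** the filled jar measured where it was at the start. The network missed the beaker in the last picture, so I checked it by eye only, and it was at the same pixels as before.
- **Not perfect:** a sideways force of about 5 N, with a moment of about 1 N m, remained at the end. I eased it from about 7.5 N but did not remove it. The tool's tilt was about 0.2°.

The hand-in script returned nothing beyond "handed in", so I have no force reading from after that moment.

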